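# Slide back the manifold cover and shut the disc-handled gas cock

### The arm

A 6-joint arm with a two-finger parallel gripper is mounted at the origin on a cart in front of the work surface, level with it; the furniture and walls round the work are solid. World frame = base frame: x ahead of the robot, y to its left, z up, the work surface at z = 0. Lengths are in m, angles in rad, forces in N, time in s.
With the tool pointing down it reaches from about 0.25 to 0.775 m from the base axis. Payload 4 kg.
Tool frame: the origin (TCP) lies between the finger pads; the fingertips stand 11 mm ahead of it and the grasp point (between the pads) lies 8 mm behind it; z points along the fingers, y is the direction in which the jaws open and shut (so a half turn about z gives the same grasp; the last joint's range is limited). The gripper opens to 94 mm and grips with 3 to 60 N. Pads are 16 mm wide; open, the fingers measure 119 mm over their backs; the gripper's body (75 mm by 177 mm) begins 78 mm behind the grasp point.
Start: joints at [1.139, 0.087, 1.371, -0, 1.684, -0.103], TCP at [0.178, 0.521, 0.217] pointing down, gripper open.
Joint ranges: [-3.1, 3.1], [-0.76, 2.03], [0.27, 2.55], [-1.08, 4.22], [0.17, 2.65], [-2.57, 2.57]. Speed limits (rad/s): [2.79, 2.79, 3.14, 3.14, 3.14, 3.14].

### API

Orientations are given as [roll, pitch, yaw] about the fixed x, y, z axes, in that order (R = Rz(yaw) Ry(pitch) Rx(roll)).
In Python, from bench import get_obs, cams, ticket gives the robot as it stands. The module is installed in compiled form; this text tells all that it offers.
- The arm moves only by the shell command python3 -m crank 'ROWS'. ROWS is JSON, a list of rows, each an object of numbers: "tx", "ty", "tz": the shift along the tool's x, y, z in cm; "twist": the turn about the tool's z in degrees; "grip": the opening, from 0 (shut) to 1 (fully open). In form: [{"tx": .., "ty": .., "tz": .., "twist": .., "grip": ..}, ...]. A call has 1 to 12 rows; each row shifts and turns the commanded pose from where the row before left it, along the tool's axes as they then stand; what a row does not reach is not made up. A row lasts 1/8 s, in which the tool goes at most 62.5 mm and 10.7 degrees, less where a joint would pass 70% of its speed; a pose out of reach is approached as far as the arm can. A call is refused whole if a number of a shift passes 6.25 or a number of a turn 10.7, either way. A call with a gripper value outside its range is refused whole. The fingers move at their own pace and stop on an object; the grip force is fixed at half the most. Time passes only in rows, so rows that do not move let the fingers close. It gives the time, the measured TCP pose, the force and the opening at its end, in the units of the state.
- get_obs(): the state, without advancing time (a new reading comes with each control period).
- cams.snapshot(name): name is "side" or "top"; returns a dict with "frame" (480x640x3 uint8, red, green, blue), "intrinsics" (3x3 intrinsics, pixels), "R" (3x3) and "t" (3): a world point X has camera coordinates R X + t. Camera axes: x right, y down, z forward; pixel columns grow to the right and rows downward; lengths in m; the calibration is good to about 2 mm. A picture is of the moment at which its call begins. There is no depth.
- ticket.close_job(): hands the job in, once; it reports no verdict.
Trained networks look in a picture, given as the dict that the camera call returned (one of the last four; its "shot" number tells which), for a name from the list of things; names that differ only in an ending like _2 or _b are one class to them, and where a whole thing is asked for, a point or a joint stands for the part that bears it (a point fixed in the world has none). Each returns a list of dicts, best first, with "conf" (0 to 1); they miss things now and then, are a little off and sometimes report something else, mostly with a low value. They report only what shows in the picture. A call takes as long as a camera call.
- cams.outline_of(picture, query): "region" (480x640 bool, what is visible of it) and "centre" ([column, row] in pixels, amid what is visible of it).
The state is a dict: "time": time; "joint_positions": joint angles; "qvel": joint speeds; "joint_torque": joint torques, N m; "tool_pos": TCP position; "ee_rot": TCP orientation; "wrist_force": force on the tool from outside, world axes, zero at the start; "wrist_torque": the same for the moment, N m; "width": finger opening in m.
Only numpy, scipy, OpenCV 4.12 (cv2) and the standard library are available. Lean on these libraries where they do the work, as an engineer would, in place of code of your own. Each camera call takes 0.05 s, during which the arm holds its last target.

### The job

Push the sliding cover of the grey gas manifold box all the way back, away from the robot, to uncover the three gas cocks, then push the handle that ends in a round disc clockwise (seen from above) through its quarter turn until it is fully shut. Use only the fingertips or the outside of the fingers: do not pinch the handle. Leave the cover open, the two plain handles as they stand, and the tin, jar and casting beside the box where they are.

Things in the scene. Friction and masses are not known exactly. Their poses are not given: they have to be found in the camera images.
- manifold: Grey painted gas manifold box fixed to the bench, 176 (x) x 296 (y) mm, walls 50 mm high, 8 mm thick, guide rails on the side walls up to 63 mm. Origin: centre of its underside; x points to its back (away from the robot), y to its left, z up. Front half (own x -80 to 0, y -140 to 140 mm): a well, floor at z 12 mm, under the cover at the start. Back half: closed deck.
- cover (a joint): Position (m) of the dark steel sliding cover along the box's own x: 0 = shut over the well, grows as it is pushed to the back, end stop at 0.080 (well open). Starts within 0.012 of shut. Stays where it is left; sliding friction about 2.5 N. The cover is a 4 mm plate, 88 mm (x) by 270 mm (y), underside at z 52 mm, top at 56 mm above the bench.
- cover_ledge (a point): Middle of the upright front face of the wedge-shaped push ledge on the cover, 15 mm above the cover's underside. The ledge is 120 mm wide along the box's y, rises to 78 mm above the bench, is steep on the robot's side (12 mm behind the cover's front edge) and falls in low steps to the back over 50 mm. Same axes as the box; moves with the cover.
- disc_cock: Brass body of the gas cock to be shut, the one with the disc handle. It stands in any one of three places in the well (own x -14, own y -78, 0 or 78 mm of the box); the plain cocks stand in the others. Origin: on the well floor, 12 mm above the bench, on the handle's upright turning axis. Axes as the box. A pipe along x lies under the handle, up to 28 mm above the bench.
- disc_handle (a joint): Angle (rad) of the steel handle with the disc: 0 = open, pointing along the box's -x (to the robot, in line with its pipe); grows clockwise seen from above; 1.571 = shut, at its stop, pointing along the box's +y (left), across its pipe. Starts between 0 and 0.3. Stays where left; about 3 N sideways at the disc turns it.
- disc_tip (a point): Centre of the disc (22 mm diameter) at the end of the handle, 34 mm from the turning axis, mid-thickness, 39 mm above the bench. The rest of the handle is a flat bar 10 mm wide; bar and disc both lie 34 to 44 mm above the bench. Moves with the handle; own x points from the disc toward the turning axis, z up.
- plain_a_tip (a point): End of the plain straight handle of another cock (10 mm wide, rounded end, reaches 39 mm from its axis, same heights), 34 mm from its axis, mid-thickness. Stands open (0 to 0.12 rad), to be left alone.
- plain_b_tip (a point): The same for the third cock, plain straight handle like plain_a; to be left alone.
- findings_tin: Round tin, 76x70x29 mm, loose beside the left end of the box; leave it. Origin: centre of its underside.
- cast_a: Rough white casting, 33x49x19 mm, loose beside the left end of the box; leave it. Origin: centre of its underside.
- pigment_jar: Small brown jar with a white cap, 35 mm across, 46 mm high, loose beside the right end of the box; leave it. Origin: centre of its underside.

How it is judged:
By the outcome, as a careful person would: the job done as asked, in the order asked, and still so for the second after the job is handed in, with the robot touching nothing.
It also fails if it takes over 48 s, if anything falls off the work surface, if the arm or the gripper's body presses on something with over 40 N, if the wrist force passes 120 N, or if a joint passes its speed limit or range.

## Working session

There is one attempt and no reset: what is moved stays moved. The work goes in short steps, Python scripts to look and compute and a shell command to move; the robot and the scene stay as the last step left them, time stands still between calls to the robot, and variables do not carry over. Pictures are saved under pics/ and viewed, and the job is handed in when it is done.

```bash
mkdir -p pics; python3 - <<'E'
from bench import get_obs,cams
import cv2,numpy as np
o=get_obs()
for k in o: print(k,np.round(o[k],3))
for n in("side","top"):
    s=cams.snapshot(n); cv2.imwrite(f"pics/{n}0.png",s["frame"][:,:,::-1])
    print(n,s["intrinsics"],s["R"],s["t"])
    for q in ("manifold","cover_ledge","cover"):
        for r in cams.outline_of(s,q)[:2]:
            ys,xs=np.where(r["region"]); print(q,r["conf"],r["centre"],xs.min(),xs.max(),ys.min(),ys.max())
E
```

```text
time 0.0
joint_positions [ 1.139  0.088  1.372 -0.     1.684 -0.103]
qvel [-0.002 -0.     0.     0.001 -0.     0.002]
joint_torque [-1.0000e-03 -3.4020e+01 -3.0242e+01  7.2000e-02  3.3000e-02 -0.0000e+00]
tool_pos [0.177 0.52  0.215]
ee_rot [-3.139 -0.     2.813]
wrist_force [ 0.72   0.779 -0.092]
wrist_torque [0.067 0.027 0.019]
width 0.094
side [[476.50346377   0.         323.8919659 ]
 [  0.         476.50346377 237.74141108]
 [  0.           0.           1.        ]] [[ 0.86451765 -0.5025335  -0.00832548]
 [-0.25787636 -0.42928955 -0.86556933]
 [ 0.43140355  0.75044691 -0.5007199 ]] [-0.38423227  0.19447999  0.66973198]
manifold 0.69 [462.7, 350.5] 447 474 330 369
manifold 0.65 [393.6, 286.3] 300 494 217 364
cover_ledge 0.6 [377.9, 278.2] 309 443 234 325
cover 0.57 [377.9, 281.3] 309 445 233 326
top [[625.13965928   0.         311.36034898]
 [  0.         625.13965928 237.64307263]
 [  0.           0.           1.        ]] [[-0.00312691 -0.99981493  0.01898207]
 [-0.9986765   0.00214774 -0.05138711]
 [ 0.05133683 -0.01911763 -0.9984984 ]] [6.81963504e-04 4.63199592e-01 9.75784187e-01]
manifold 0.86 [368.5, 198.0] 270 470 129 262
cover_ledge 0.65 [371.2, 223.9] 283 459 190 254
cover 0.98 [368.4, 222.4] 283 459 191 255
```

View pics/top0.png

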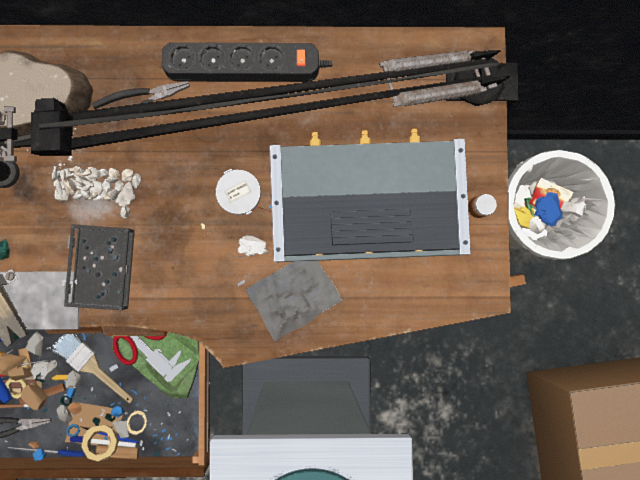

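View pics/side0.png

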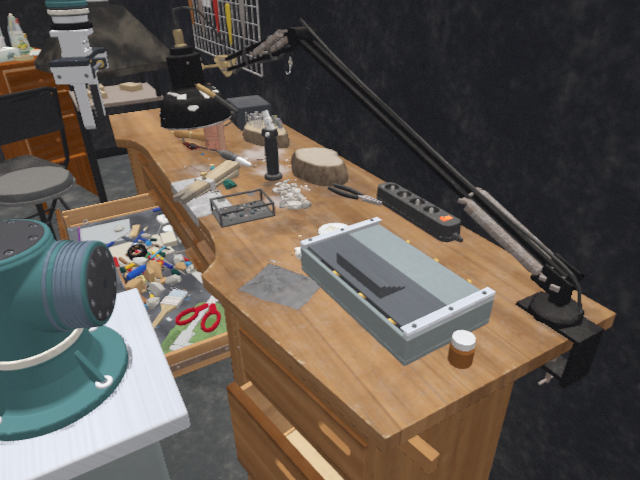

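Top view: box with rail corners near (270,146), (274,262), (465,139), (469,254); ledge about (332–412, 208–245). The side view agrees. The lamp arm crosses behind the box. I'll measure next.

```bash
cat > h.py <<'E'
import numpy as np,cv2
def ray(s,px,z):
    K,R,t=s["intrinsics"],s["R"],s["t"]
    d=R.T@np.linalg.inv(K)@np.array([px[0],px[1],1.]); c=-R.T@t
    return c+d*(z-c[2])/d[2]
def proj(s,X):
    c=s["R"]@np.asarray(X,float)+s["t"]; p=s["intrinsics"]@c; return p[:2]/p[2]
def boxw(P,yaw,o): # box pos -> world
    c,s=np.cos(yaw),np.sin(yaw); return np.array([P[0]+c*o[0]-s*o[1],P[1]+s*o[0]+c*o[1],o[2]])
E
python3 - <<'E'
from bench import cams
from h import *
s=cams.snapshot("top")
im=s["frame"][:,:,::-1].copy()
big=cv2.resize(im[115:275,255:485],None,fx=3.4,fy=3.4,interpolation=cv2.INTER_CUBIC); cv2.imwrite("pics/zoom0.png",big)
pts=[(271,146),(465,139),(469,253),(275,261)]
W=[ray(s,p,.063) for p in pts]
for w in W: print(np.round(w,4))
c=np.mean(W,0);print("c",c,[np.linalg.norm(W[i]-W[(i+1)%4]) for i in range(4)])
v=(W[0]+W[3]-W[1]-W[2]); print("yaw",np.arctan2(-v[0],v[1]))
for q in("findings_tin","cast_a","pigment_jar"):
    r=cams.outline_of(s,q)[0]; print(q,r["conf"],r["centre"],ray(s,r["centre"],.02))
E
```

```text
[0.599  0.0609 0.063 ]
[ 0.61   -0.2332  0.063 ]
[ 0.4369 -0.2365  0.063 ]
[0.4258 0.0549 0.063 ]
c [ 0.51792777 -0.08850528  0.063     ] [np.float64(0.29428718973559975), np.float64(0.1730462771654592), np.float64(0.2916048181706115), np.float64(0.17339344760560238)]
yaw 0.03772613948194089
findings_tin 0.66 [238.2, 194.5] [0.53081371 0.11421583 0.02      ]
cast_a 0.97 [249.7, 243.6] [0.45366623 0.09605313 0.02      ]
pigment_jar 0.63 [482.6, 206.0] [ 0.51224208 -0.27103168  0.02      ]
```

View pics/zoom0.png

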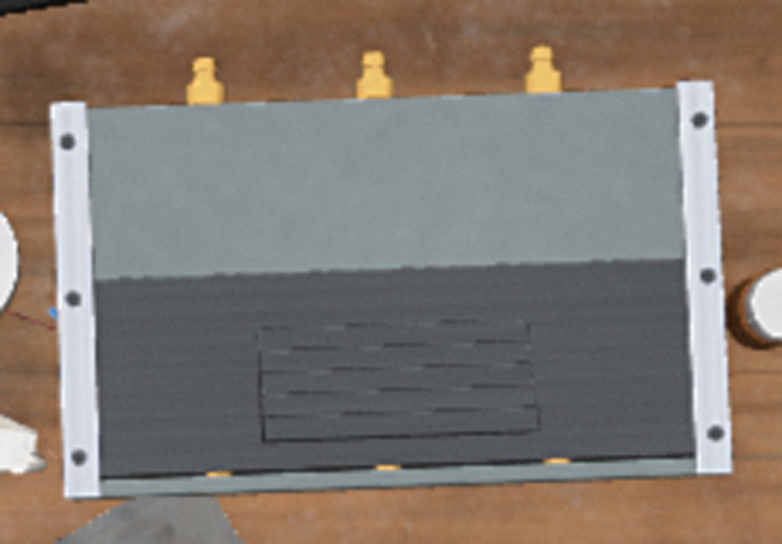

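```bash
python3 - <<'E'
from bench import cams
from h import *
s=cams.snapshot("top"); d=cams.snapshot("side")
pts=[(270.3,145),(464.4,139.1),(470,253.5),(274.4,261.2)]
W=[ray(s,p,.063) for p in pts]
c=np.mean(W,0); v=(W[0]+W[3]-W[1]-W[2]); u=W[0]+W[1]-W[2]-W[3]
print(c,[round(np.linalg.norm(W[i]-W[(i+1)%4]),4) for i in range(4)],np.arctan2(-v[0],v[1]),np.arctan2(u[1],u[0]))
yaw=.036;P=c
def tobox(w):
    a=w-P; C,S=np.cos(yaw),np.sin(yaw); return np.round([C*a[0]+S*a[1],-S*a[0]+C*a[1],w[2]],4)
f=lambda x,y:(255+x/3.4,115+y/3.4)
print("ledge top",tobox(ray(s,f(401,436),.078)),"base",tobox(ray(s,f(401,436),.056)))
print("rear",tobox(ray(s,f(390,270),.056)),"front",tobox(ray(s,f(395,468),.056)))
# check in side view
im=d["frame"][:,:,::-1].copy()
for x in(-.088,.088):
  for y in(-.148,.148):
    p=proj(d,boxw(P,yaw,(x,y,.063))); cv2.circle(im,tuple(int(round(a)) for a in p),2,(0,0,255),-1)
for z in np.arange(.1,.6,.05):
  for px in((240,125),(400,100)):
    w=ray(s,px,z);q=proj(d,w); print(px,np.round(w,3),np.round(q))
    cv2.circle(im,tuple(int(round(a)) for a in q),2,(0,255,255),-1)
cv2.imwrite("pics/side1.png",im)
E
```

```text
[ 0.51800648 -0.08816315  0.063     ] [np.float64(0.2944), np.float64(0.1737), np.float64(0.294), np.float64(0.1752)] 0.033939046179847554 0.0340587088421149
ledge top [-0.0667  0.0004  0.078 ] base [-0.0659 -0.0022  0.056 ]
rear [ 0.0084 -0.0006  0.056 ] front [-0.08    0.0011  0.056 ]
(240, 125) [0.622 0.104 0.1  ] [374. 190.]
(400, 100) [ 0.66  -0.129  0.1  ] [471. 234.]
(240, 125) [0.611 0.099 0.15 ] [371. 169.]
(400, 100) [ 0.646 -0.121  0.15 ] [466. 207.]
(240, 125) [0.599 0.095 0.2  ] [369. 146.]
(400, 100) [ 0.632 -0.112  0.2  ] [460. 179.]
(240, 125) [0.587 0.09  0.25 ] [366. 121.]
(400, 100) [ 0.618 -0.104  0.25 ] [454. 149.]
(240, 125) [0.576 0.085 0.3  ] [363.  94.]
(400, 100) [ 0.605 -0.096  0.3  ] [448. 117.]
(240, 125) [0.564 0.08  0.35 ] [360.  66.]
(400, 100) [ 0.591 -0.088  0.35 ] [441.  82.]
(240, 125) [0.552 0.075 0.4  ] [356.  34.]
(400, 100) [ 0.577 -0.08   0.4  ] [433.  45.]
(240, 125) [0.541 0.071 0.45 ] [352.  -0.]
(400, 100) [ 0.563 -0.071  0.45 ] [425.   5.]
(240, 125) [0.529 0.066 0.5  ] [348. -38.]
(400, 100) [ 0.549 -0.063  0.5  ] [417. -38.]
(240, 125) [0.517 0.061 0.55 ] [344. -79.]
(400, 100) [ 0.536 -0.055  0.55 ] [407. -85.]
```

View pics/side1.png

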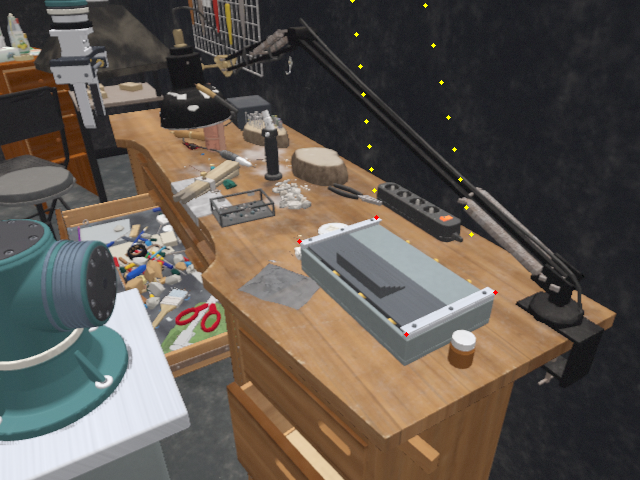

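The ledge front is at own x −0.066, so the cover starts at about 0.002. The lamp arm is behind the box at x≥0.58 and z≥0.2, which leaves room. I'll align the tool to the box with the jaws shut and jaw axis along box y.

```bash
python3 -m crank '[{"twist":-10.4,"grip":0},{"twist":-10.4,"grip":0},{"tx":-2,"ty":-5.7,"grip":0},{"tx":-2,"ty":-5.7,"grip":0},{"tx":-2,"ty":-5.7,"grip":0},{"tx":-2,"ty":-5.7,"grip":0},{"tx":-2,"ty":-5.7,"grip":0},{"tx":-2,"ty":-5.7,"grip":0},{"tx":-2,"ty":-5.7,"grip":0},{"tx":-2,"ty":-5.7,"grip":0}]'
```

```text
invalid input at $[0]: expected keys tx, ty, tz, twist, grip
```

```bash
python3 -m crank '[{"tx":0,"ty":0,"tz":0,"twist":-10.4,"grip":0},{"tx":0,"ty":0,"tz":0,"twist":-10.4,"grip":0},{"tx":-2,"ty":-5.7,"tz":0,"twist":0,"grip":0},{"tx":-2,"ty":-5.7,"tz":0,"twist":0,"grip":0},{"tx":-2,"ty":-5.7,"tz":0,"twist":0,"grip":0},{"tx":-2,"ty":-5.7,"tz":0,"twist":0,"grip":0},{"tx":-2,"ty":-5.7,"tz":0,"twist":0,"grip":0},{"tx":-2,"ty":-5.7,"tz":0,"twist":0,"grip":0},{"tx":-2,"ty":-5.7,"tz":0,"twist":0,"grip":0},{"tx":-2,"ty":-5.7,"tz":0,"twist":0,"grip":0}]'
```

```text
time: 1.95
tool_pos: [0.3535, 0.0685, 0.2169]
ee_rot: [3.141, 0.002, -3.107]
wrist_force: [1.7, 0.5, -0.6]
width: 0.0006
```

```bash
python3 -m crank '[{"tx":-1.5,"ty":-4.3,"tz":0,"twist":0,"grip":0},{"tx":-1.5,"ty":-4.3,"tz":0,"twist":0,"grip":0},{"tx":-1.5,"ty":-4.3,"tz":1,"twist":0,"grip":0},{"tx":-1.4,"ty":-4.3,"tz":2,"twist":0,"grip":0},{"tx":0,"ty":0,"tz":3,"twist":0,"grip":0},{"tx":0,"ty":0,"tz":0,"twist":0,"grip":0}]'
python3 - <<'E'
from bench import cams
import cv2
s=cams.snapshot("side"); cv2.imwrite("pics/s2.png",s["frame"][:,:,::-1])
E
```

```text
time: 2.7
tool_pos: [0.4163, -0.0994, 0.1541]
ee_rot: [3.139, -0.005, -3.108]
wrist_force: [-0.3, -0.5, 1.0]
width: 0.0005
```

View pics/s2.png

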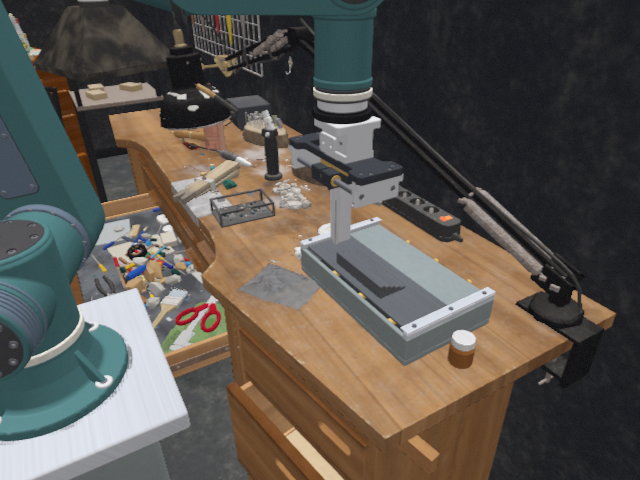

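```bash
python3 -m crank '[{"tx":0,"ty":0,"tz":4,"twist":0,"grip":0},{"tx":0,"ty":0,"tz":4,"twist":0,"grip":0},{"tx":0,"ty":0,"tz":0,"twist":0,"grip":0},{"tx":-1,"ty":0,"tz":0,"twist":0,"grip":0},{"tx":-1,"ty":0,"tz":0,"twist":0,"grip":0},{"tx":-1,"ty":0,"tz":0,"twist":0,"grip":0},{"tx":-1,"ty":0,"tz":0,"twist":0,"grip":0},{"tx":-1,"ty":0,"tz":0,"twist":0,"grip":0},{"tx":-1,"ty":0,"tz":0,"twist":0,"grip":0}]'
python3 - <<'E'
from bench import cams
import cv2
s=cams.snapshot("side"); cv2.imwrite("pics/s3.png",s["frame"][:,:,::-1])
E
```

```text
time: 3.88
tool_pos: [0.4784, -0.0975, 0.0763]
ee_rot: [3.141, -0.001, -3.107]
wrist_force: [-3.4, -0.2, 2.1]
width: 0.0005
```

View pics/s3.png

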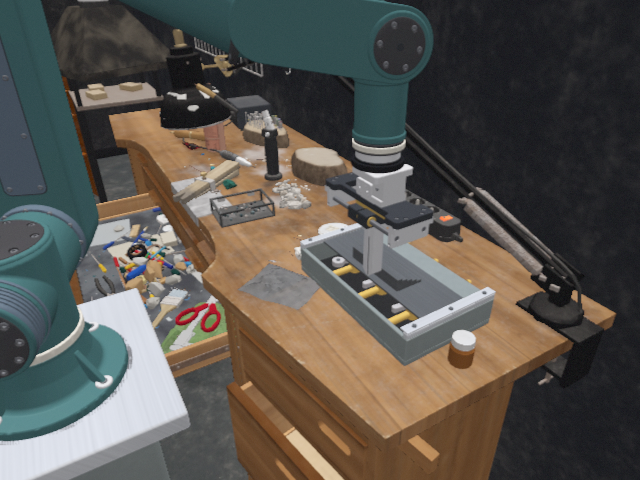

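The cover is moving. The first look shows the disc on the left cock (338,262). Continuing the push.

```bash
python3 -m crank '[{"tx":-1,"ty":0,"tz":0,"twist":0,"grip":0},{"tx":-1,"ty":0,"tz":0,"twist":0,"grip":0},{"tx":-1,"ty":0,"tz":0,"twist":0,"grip":0},{"tx":-0.5,"ty":0,"tz":0,"twist":0,"grip":0},{"tx":0,"ty":0,"tz":0,"twist":0,"grip":0}]'
python3 -m crank '[{"tx":-0.4,"ty":0,"tz":0,"twist":0,"grip":0},{"tx":0,"ty":0,"tz":0,"twist":0,"grip":0}]'
```

```text
time: 4.55
tool_pos: [0.5139, -0.0962, 0.0764]
ee_rot: [3.141, 0.002, -3.107]
wrist_force: [-0.7, 0.1, 0.2]
width: 0.0004
time: 4.8
tool_pos: [0.5172, -0.0961, 0.0765]
ee_rot: [3.141, 0.001, -3.107]
wrist_force: [-0.8, -0.3, 0.6]
width: 0.0007
```

```bash
python3 -m crank '[{"tx":-0.3,"ty":0,"tz":0,"twist":0,"grip":0},{"tx":0,"ty":0,"tz":0,"twist":0,"grip":0}]'
python3 -m crank '[{"tx":-0.2,"ty":0,"tz":0,"twist":0,"grip":0},{"tx":0,"ty":0,"tz":0,"twist":0,"grip":0}]'
python3 - <<'E'
from bench import cams
import cv2
s=cams.snapshot("side"); cv2.imwrite("pics/s4.png",s["frame"][:,:,::-1])
E
```

```text
time: 5.05
tool_pos: [0.5194, -0.0961, 0.0765]
ee_rot: [3.141, -0.001, -3.107]
wrist_force: [-4.5, 0.1, 2.2]
width: 0.0003
time: 5.3
tool_pos: [0.5194, -0.096, 0.0765]
ee_rot: [3.141, -0.006, -3.107]
wrist_force: [-9.0, 0.1, 5.9]
width: 0.0004
```

View pics/s4.png

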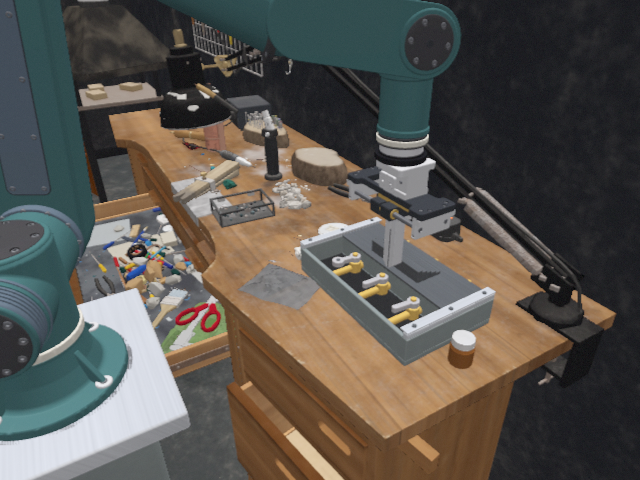

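The cover hit its stop: motion ended and force rose. I'll back off, lift and look at the well from the top.

```bash
python3 -m crank '[{"tx":1.5,"ty":0,"tz":0,"twist":0,"grip":0},{"tx":2,"ty":0,"tz":-2,"twist":0,"grip":0},{"tx":4,"ty":0,"tz":-3,"twist":0,"grip":0},{"tx":4,"ty":0,"tz":-3,"twist":0,"grip":0},{"tx":5,"ty":0,"tz":0,"twist":0,"grip":0},{"tx":4,"ty":0,"tz":0,"twist":0,"grip":0},{"tx":0,"ty":0,"tz":0,"twist":0,"grip":0}]'
python3 - <<'E'
from bench import cams
from h import *
P=np.array([.518,-.0882,0]);yaw=.034
def tobox(w):
    a=w-P; C,S=np.cos(yaw),np.sin(yaw); return np.round([C*a[0]+S*a[1],-S*a[0]+C*a[1],w[2]],4)
for n in("top","side"):
    s=cams.snapshot(n); im=s["frame"][:,:,::-1]; cv2.imwrite(f"pics/{n}5.png",im)
    x0,y0=(255,115) if n=="top" else (290,210)
    cv2.imwrite(f"pics/{n}5z.png",cv2.resize(im[y0:y0+160,x0:x0+230],None,fx=3.4,fy=3.4,interpolation=cv2.INTER_CUBIC))
    for q in("disc_tip","disc_handle","plain_a_tip","disc_cock"):
        for r in cams.outline_of(s,q)[:3]:
            ys,xs=np.where(r["region"])
            print(n,q,r["conf"],r["centre"],(xs.min(),xs.max(),ys.min(),ys.max()),tobox(ray(s,r["centre"],.044)))
E
```

```text
time: 6.22
tool_pos: [0.3163, -0.1032, 0.1569]
ee_rot: [-3.14, 0.004, -3.109]
wrist_force: [0.5, -0.0, -0.3]
width: 0.0004
top disc_tip 0.78 [317.9, 223.6] (np.int64(310), np.int64(324), np.int64(206), np.int64(239)) [-0.0323  0.0793  0.044 ]
top disc_tip 0.6 [367.8, 216.1] (np.int64(364), np.int64(373), np.int64(206), np.int64(234)) [-0.0235  0.0024  0.044 ]
top disc_handle 0.54 [317.1, 224.9] (np.int64(309), np.int64(324), np.int64(206), np.int64(240)) [-0.0342  0.0806  0.044 ]
top plain_a_tip 0.47 [370.2, 214.3] (np.int64(363), np.int64(374), np.int64(204), np.int64(232)) [-0.0208 -0.0014  0.044 ]
top disc_cock 0.79 [316.2, 230.1] (np.int64(309), np.int64(325), np.int64(204), np.int64(255)) [-0.0421  0.0823  0.044 ]
side disc_tip 0.6 [345.4, 258.6] (np.int64(332), np.int64(359), np.int64(252), np.int64(266)) [-0.0331  0.0776  0.044 ]
side disc_handle 0.75 [344.7, 260.4] (np.int64(332), np.int64(359), np.int64(252), np.int64(266)) [-0.0375  0.0734  0.044 ]
side disc_handle 0.41 [326.6, 227.2] (np.int64(318), np.int64(345), np.int64(222), np.int64(234)) [0.0009 0.1937 0.044 ]
side plain_a_tip 0.72 [376.8, 280.6] (np.int64(362), np.int64(387), np.int64(273), np.int64(287)) [-0.0277 -0.0063  0.044 ]
side disc_cock 0.65 [347.7, 259.8] (np.int64(332), np.int64(362), np.int64(251), np.int64(275)) [-0.0319  0.0722  0.044 ]
```

View pics/top5z.png

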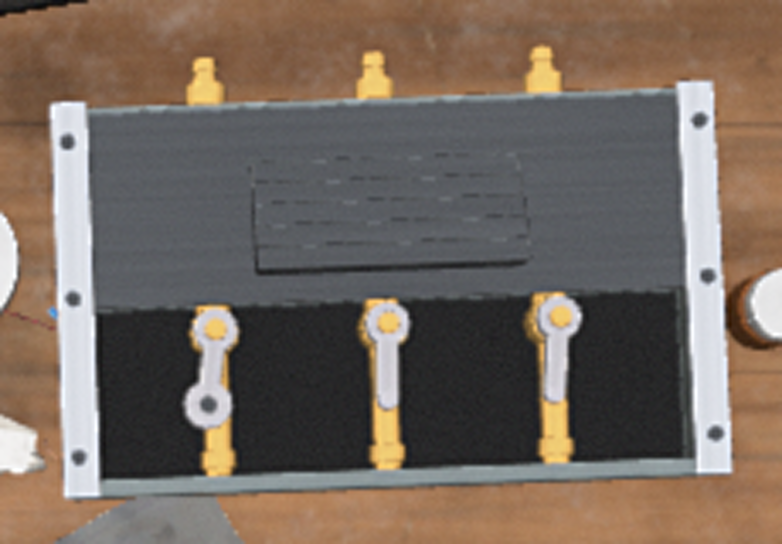

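View pics/side5z.png

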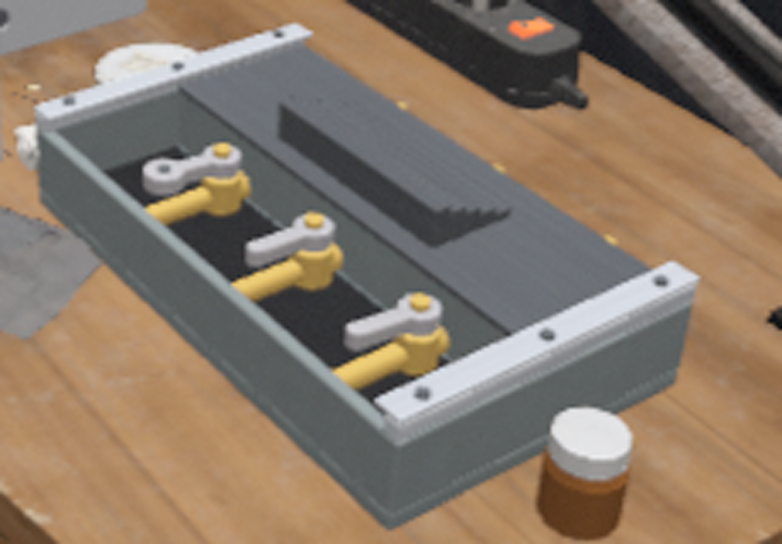

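Cover fully back. The disc handle is on the left cock: disc at zoom (208,405), axis (215,329), and both plain handles point straight toward the robot. Checking these numerically.

```bash
python3 - <<'E'
from bench import cams,get_obs
from h import *
s=cams.snapshot("top")
P=np.array([.518,-.0882,0]);yaw=.034
def tobox(w):
    a=w-P; C,S=np.cos(yaw),np.sin(yaw); return np.round([C*a[0]+S*a[1],-S*a[0]+C*a[1],w[2]],4)
f=lambda x,y:(255+x/3.4,115+y/3.4)
for n,p,z in(("disc",(208,405),.044),("axis",(215,329),.046),("axB",(388,322),.046),("tipB",(388,402),.044),("axC",(560,317),.046),("tipC",(554,396),.044),("ledge",(392,266),.067),("coverfront",(390,300),.056)): print(n,tobox(ray(s,f(*p),z)))
o=get_obs(); print(tobox(o["tool_pos"]), np.round(o["tool_pos"],4))
print(boxw(P,yaw,(-.057,.05,.044)))
E
```

```text
disc [-0.0483  0.0826  0.044 ]
axis [-0.0143  0.0782  0.046 ]
axB [-0.0139  0.0002  0.046 ]
tipB [-0.0499  0.0015  0.044 ]
axC [-0.0144 -0.0776  0.046 ]
tipC [-0.0499 -0.0737  0.044 ]
ledge [ 0.0089 -0.0002  0.067 ]
coverfront [-0.005  0.     0.056]
[-0.201  -0.008   0.1563] [ 0.3173 -0.103   0.1563]
[ 0.45933327 -0.04016652  0.044     ]
```

Measured axes match the stated (−14, 78/0/−78) to within 1 mm; disc angle is about 0.13. Moving over the well, to the right of the disc.

```bash
python3 -m crank '[{"tx":-4.8,"ty":1.9,"tz":0,"twist":0,"grip":0},{"tx":-4.8,"ty":1.9,"tz":0,"twist":0,"grip":0},{"tx":-4.8,"ty":1.9,"tz":0,"twist":0,"grip":0},{"tx":0,"ty":0,"tz":3,"twist":0,"grip":0},{"tx":0,"ty":0,"tz":3,"twist":0,"grip":0},{"tx":0,"ty":0,"tz":0,"twist":0,"grip":0}]'
python3 - <<'E'
from bench import cams,get_obs
from h import *
s=cams.snapshot("side");cv2.imwrite("pics/s6.png",cv2.resize(s["frame"][200:360,290:520,::-1],None,fx=3.4,fy=3.4))
P=np.array([.518,-.0882,0]);a=get_obs()["tool_pos"]-P;C,S=np.cos(.034),np.sin(.034)
print(C*a[0]+S*a[1],-S*a[0]+C*a[1],a[2])
E
```

```text
time: 7.52
tool_pos: [0.4571, -0.0405, 0.0936]
ee_rot: [3.14, -0.006, -3.107]
wrist_force: [0.0, 0.1, 0.2]
width: 0.0005
-0.05797835571728307 0.04929261498713843 0.09564091544814535
```

View pics/s6.png

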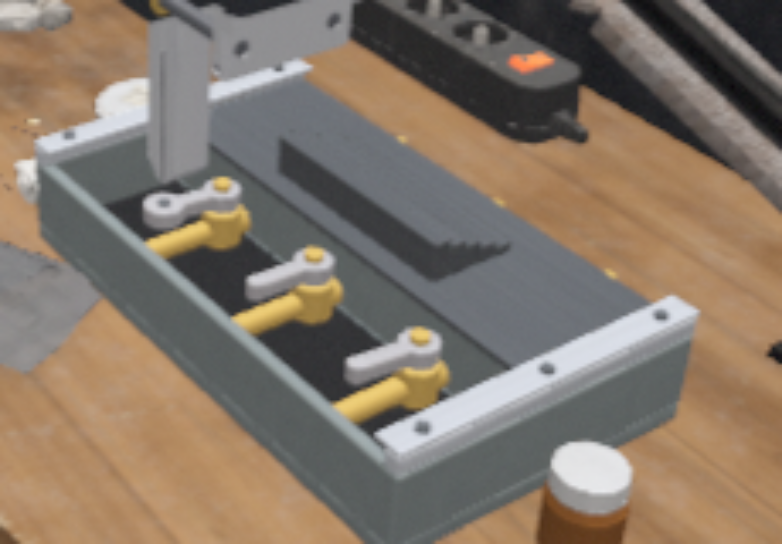

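```bash
python3 -m crank '[{"tx":0,"ty":0,"tz":2.5,"twist":0,"grip":0},{"tx":0,"ty":0,"tz":2.5,"twist":0,"grip":0},{"tx":0,"ty":0,"tz":0,"twist":0,"grip":0}]'
python3 - <<'E'
from bench import cams,get_obs
from h import *
s=cams.snapshot("side");cv2.imwrite("pics/s7.png",cv2.resize(s["frame"][200:360,290:520,::-1],None,fx=3.4,fy=3.4))
E
```

```text
time: 7.95
tool_pos: [0.4585, -0.0411, 0.0464]
ee_rot: [3.141, -0.001, -3.108]
wrist_force: [-0.1, -0.2, 0.1]
width: 0.0004
```

View pics/s7.png

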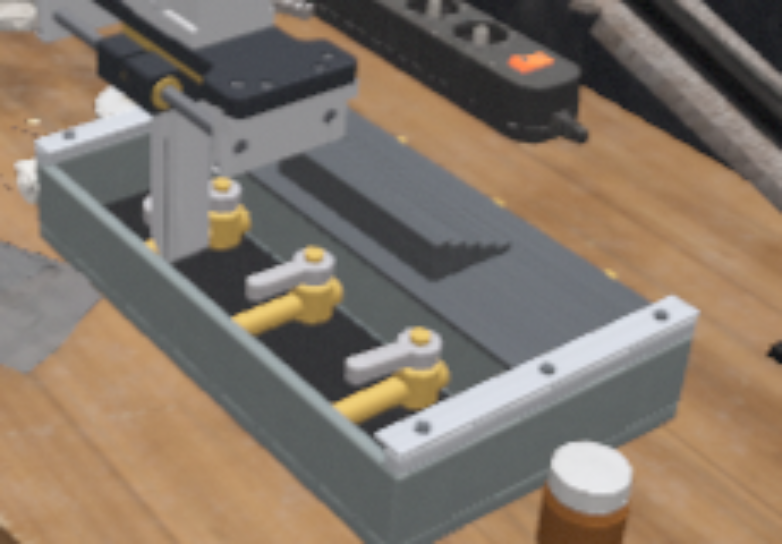

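```bash
python3 -m crank '[{"tx":0,"ty":0.6,"tz":0.2,"twist":0,"grip":0},{"tx":0,"ty":0.7,"tz":0,"twist":0,"grip":0},{"tx":0,"ty":0.7,"tz":0,"twist":0,"grip":0},{"tx":0,"ty":0.7,"tz":0,"twist":0,"grip":0},{"tx":0,"ty":0,"tz":0,"twist":0,"grip":0}]'
python3 -m crank '[{"tx":-0.35,"ty":0.6,"tz":0,"twist":0,"grip":0},{"tx":-0.35,"ty":0.6,"tz":0,"twist":0,"grip":0},{"tx":0,"ty":0,"tz":0,"twist":0,"grip":0}]'
python3 - <<'E'
from bench import cams,get_obs
from h import *
s=cams.snapshot("side");cv2.imwrite("pics/s8.png",cv2.resize(s["frame"][200:360,290:520,::-1],None,fx=3.4,fy=3.4))
P=np.array([.518,-.0882,0]);a=get_obs()["tool_pos"]-P;C,S=np.cos(.034),np.sin(.034)
print(C*a[0]+S*a[1],-S*a[0]+C*a[1],a[2])
E
```

```text
time: 8.62
tool_pos: [0.4582, -0.0136, 0.0448]
ee_rot: [3.141, 0.0, -3.106]
wrist_force: [-0.9, -1.3, -1.6]
width: 0.0004
time: 9.0
tool_pos: [0.464, -0.0007, 0.0439]
ee_rot: [3.14, -0.002, -3.106]
wrist_force: [-4.1, -0.5, 1.5]
width: 0.0001
-0.05093809220305797 0.08911797975727069 0.04385438118900115
```

View pics/s8.png

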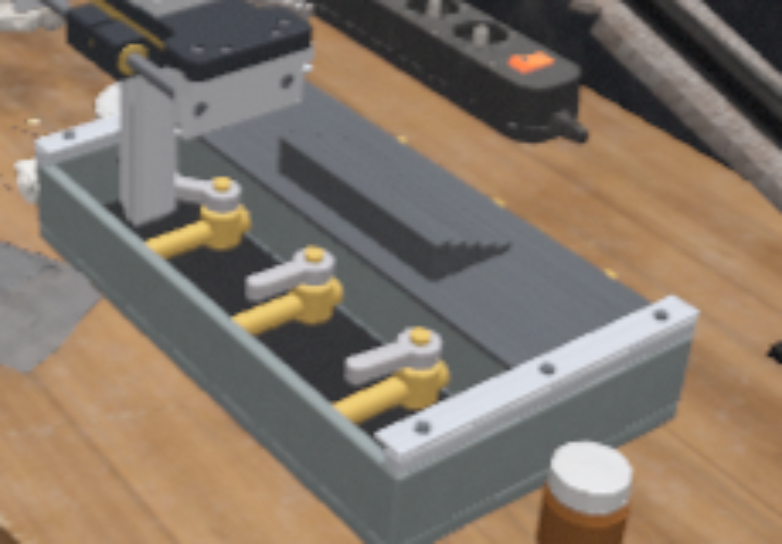

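The handle is following, roughly 60° round. Continuing.

```bash
python3 -m crank '[{"tx":-0.4,"ty":0.4,"tz":0,"twist":0,"grip":0},{"tx":-0.4,"ty":0.4,"tz":0,"twist":0,"grip":0},{"tx":-0.4,"ty":0.4,"tz":0,"twist":0,"grip":0},{"tx":0,"ty":0,"tz":0,"twist":0,"grip":0}]'
python3 -m crank '[{"tx":-0.3,"ty":0,"tz":0,"twist":0,"grip":0},{"tx":0,"ty":0,"tz":0,"twist":0,"grip":0}]'
python3 -m crank '[{"tx":-0.2,"ty":0,"tz":0,"twist":0,"grip":0},{"tx":0,"ty":0,"tz":0,"twist":0,"grip":0}]'
```

```text
time: 9.55
tool_pos: [0.4766, 0.0108, 0.0441]
ee_rot: [3.141, 0.0, -3.107]
wrist_force: [-0.8, -0.5, -1.2]
width: 0.0003
time: 9.8
tool_pos: [0.4786, 0.0116, 0.044]
ee_rot: [3.139, -0.002, -3.107]
wrist_force: [-4.1, 2.5, -0.5]
width: 0.0004
time: 10.05
tool_pos: [0.4803, 0.0119, 0.0439]
ee_rot: [3.139, -0.002, -3.107]
wrist_force: [-5.5, 2.6, -1.2]
width: 0.0004
```

```bash
python3 -m crank '[{"tx":-0.2,"ty":0,"tz":0,"twist":0,"grip":0},{"tx":0,"ty":0,"tz":0,"twist":0,"grip":0}]'
python3 -m crank '[{"tx":-0.2,"ty":0,"tz":0,"twist":0,"grip":0},{"tx":0,"ty":0,"tz":0,"twist":0,"grip":0}]'
python3 -m crank '[{"tx":-0.2,"ty":0,"tz":0,"twist":0,"grip":0},{"tx":0,"ty":0,"tz":0,"twist":0,"grip":0}]'
python3 - <<'E'
from bench import cams
from h import *
s=cams.snapshot("side");cv2.imwrite("pics/s9.png",cv2.resize(s["frame"][200:360,290:520,::-1],None,fx=3.4,fy=3.4))
E
```

```text
time: 10.3
tool_pos: [0.4824, 0.0119, 0.0439]
ee_rot: [3.139, -0.002, -3.107]
wrist_force: [-4.6, 2.7, -0.9]
width: 0.0003
time: 10.55
tool_pos: [0.483, 0.012, 0.0438]
ee_rot: [3.139, -0.005, -3.107]
wrist_force: [-8.8, 2.7, 2.3]
width: 0.0002
time: 10.8
tool_pos: [0.4833, 0.012, 0.0437]
ee_rot: [3.139, -0.01, -3.107]
wrist_force: [-12.5, 2.6, 5.9]
width: 0.0003
```

View pics/s9.png

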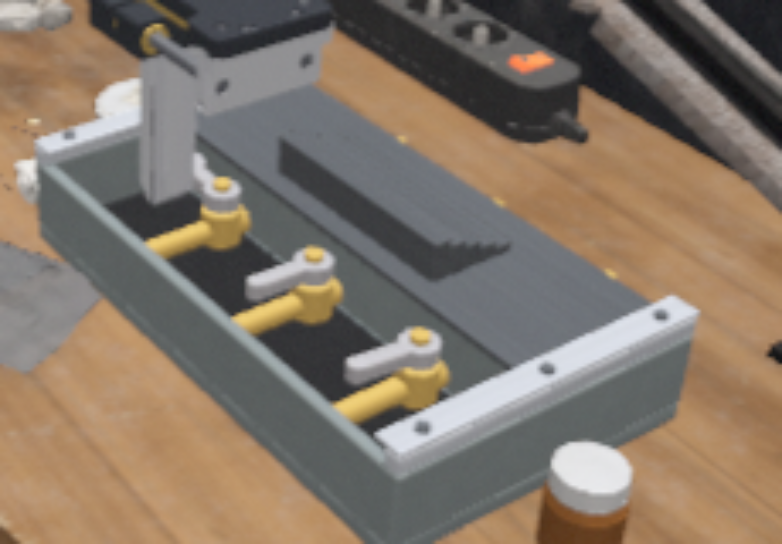

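Motion has stopped and the force has risen to 12.5 N, so the handle is at its stop. Retracting and checking.

```bash
python3 -m crank '[{"tx":1,"ty":0,"tz":0,"twist":0,"grip":0},{"tx":1,"ty":-0.3,"tz":0,"twist":0,"grip":0},{"tx":0,"ty":0,"tz":-4,"twist":0,"grip":0},{"tx":0,"ty":0,"tz":-5,"twist":0,"grip":0},{"tx":5,"ty":0,"tz":-3,"twist":0,"grip":0},{"tx":5,"ty":0,"tz":0,"twist":0,"grip":0},{"tx":4,"ty":0,"tz":0,"twist":0,"grip":0},{"tx":0,"ty":0,"tz":0,"twist":0,"grip":0}]'
python3 - <<'E'
from bench import cams
from h import *
for n in("top","side"):
    s=cams.snapshot(n); im=s["frame"][:,:,::-1]
    x0,y0=(255,115) if n=="top" else (290,210)
    cv2.imwrite(f"pics/{n}10.png",im)
    cv2.imwrite(f"pics/{n}10z.png",cv2.resize(im[y0:y0+160,x0:x0+230],None,fx=3.4,fy=3.4,interpolation=cv2.INTER_CUBIC))
    if n=="top":
        for q in("findings_tin","cast_a","pigment_jar"):
            r=cams.outline_of(s,q)[0]; print(q,r["conf"],r["centre"],ray(s,r["centre"],.02))
E
```

```text
time: 11.85
tool_pos: [0.3267, 0.002, 0.1653]
ee_rot: [-3.14, 0.005, -3.108]
wrist_force: [0.1, -0.8, 0.6]
width: 0.0006
findings_tin 0.98 [241.2, 192.9] [0.53333314 0.10952449 0.02      ]
cast_a 0.67 [249.3, 246.0] [0.44991346 0.09667    0.02      ]
pigment_jar 0.79 [482.6, 205.4] [ 0.51319343 -0.27104812  0.02      ]
```

View pics/top10z.png

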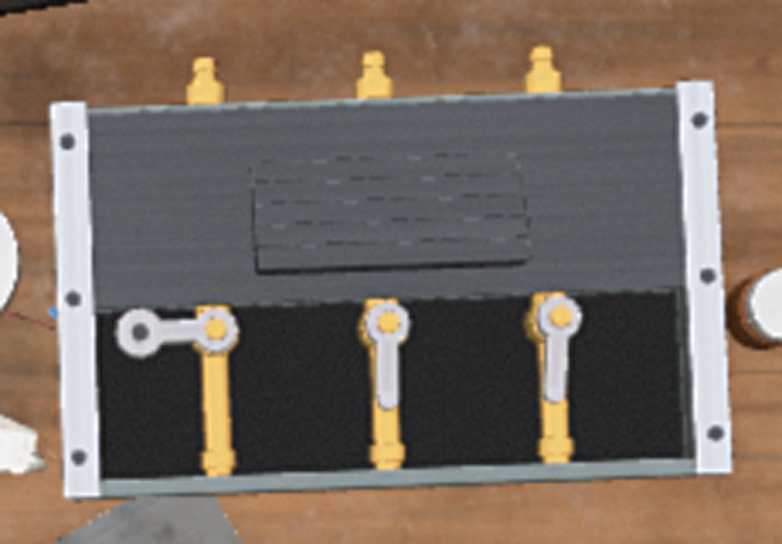

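View pics/side10z.png

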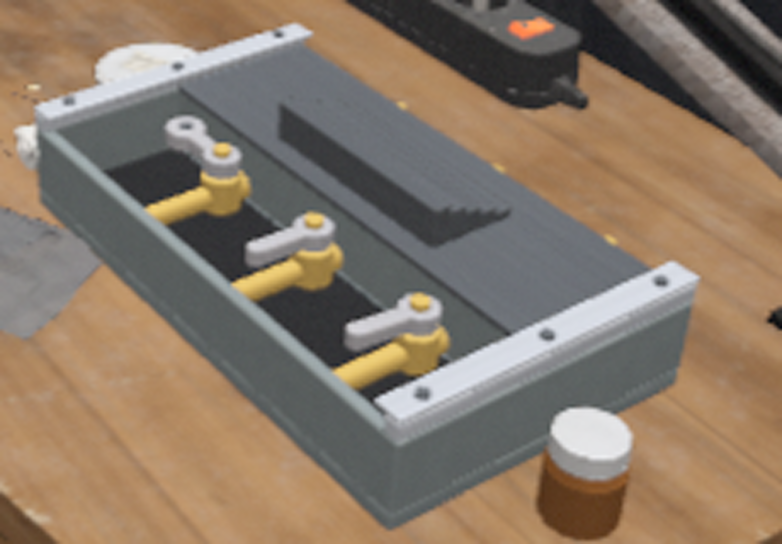

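The disc handle now points left across its pipe, with disc at zoom (140,332) and axis (215,329). Cover and plain handles are unchanged. A quick image check of the angle and the loose things before handing in.

```bash
python3 - <<'E'
from bench import cams,ticket
from h import *
s=cams.snapshot("top")
P=np.array([.518,-.0882,0])
def ob(p,z):
    a=ray(s,(255+p[0]/3.4,115+p[1]/3.4),z)-P; C,S=np.cos(.034),np.sin(.034); return np.array([C*a[0]+S*a[1],-S*a[0]+C*a[1]])
d=ob((140,332),.044);a=ob((215,329),.046);print(d,a,np.arctan2(d[1]-a[1],-(d[0]-a[0])))
A=cv2.imread("pics/top0.png").astype(int);B=s["frame"][:,:,::-1].astype(int);D=abs(A-B).max(2)
for n,(x0,x1,y0,y1) in dict(tin=(212,266,165,220),cast=(235,272,232,262),jar=(471,500,190,220)).items(): print(n,D[y0:y1,x0:x1].max())
E
```

```text
[-0.01428432  0.11195463] [-0.01430799  0.07820695] 1.5714977755580055
tin 14
cast 15
jar 13
```

```bash
python3 -c "
from bench import ticket
print(ticket.close_job())"
```

```text
the job is handed in; nothing more can be done
None
```

The job is done and handed in at about 12 s on the robot clock. With the gripper shut, I pushed the cover back by its ledge to its end stop. I then pushed the disc handle, on the left cock, clockwise from its right side with the fingers until it met its stop, without pinching it.

**Cover:** it stopped moving while the force rose to about 9 N. Its ledge then measured 9 mm behind the box centre, against about 8 mm expected fully open, and it had not moved in the last picture.

**Disc handle:** the force rose to about 12.5 N at the stop. The last top picture put it at 1.571 rad.

**Plain handles:** they look the same in the pictures before and after the turn.

**Tin, jar and casting:** the first and last top pictures match at all three, with only noise between them. The network's centres for the tin and casting shifted by 2–3 pixels, which I put down to the outlines and not to real movement.

**Robot:** it finished clear of everything. The highest wrist reading I saw was about 14 N, against the 120 N limit.

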